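# Clamp the test cards in the card frame and zero its dial

## Task

Lay every test card that is on the desk flat into a bay of the metal card frame, one card to a bay, and let go of it. Then close the frame's bar: turn the black thumbscrew clockwise until its slip clutch slips for the first time, and stop there, for it must not be wound on. Last, turn the dial's bezel ring until the bold zero mark stands at the tip of the needle; leave the cards lying in their bays.

Things in the scene. Friction and masses are not known exactly. Their poses are not given: they have to be found in the camera images.
- card_0_mid (a point): white plastic test card, flat, 21 wide x 72 long x 9 mm thick, about 30 g, lying flat; take it across its width. This point is its centre, half-way up; x axis across the width, y along the length, z up. The cards are alike, each may go in any bay, either way round; one to three of them are present
- card_1_mid (a point): white plastic test card, flat, 21 wide x 72 long x 9 mm thick, about 30 g, lying flat; take it across its width. This point is its centre, half-way up; x axis across the width, y along the length, z up. The cards are alike, each may go in any bay, either way round; one to three of them are present
- card_2_mid (a point): white plastic test card, flat, 21 wide x 72 long x 9 mm thick, about 30 g, lying flat; take it across its width. This point is its centre, half-way up; x axis across the width, y along the length, z up. The cards are alike, each may go in any bay, either way round; one to three of them are present
- bay_0 (a point): centre of a bay, on its floor, 6 mm above the desk. x axis along the bay from the front lip to the sliding bar, y across, z up. A card lies with its length along this x. Bays are 31 mm wide, 52 mm apart
- bay_1 (a point): centre of a bay, on its floor, 6 mm above the desk. x axis along the bay from the front lip to the sliding bar, y across, z up. A card lies with its length along this x. Bays are 31 mm wide, 52 mm apart
- bay_2 (a point): centre of a bay, on its floor, 6 mm above the desk. x axis along the bay from the front lip to the sliding bar, y across, z up. A card lies with its length along this x. Bays are 31 mm wide, 52 mm apart
- card_frame: aluminium plate, 196 mm long, 184 wide and 6 thick, fixed, with three bays; origin under the middle bay, axes as the bays'. Grey guide blocks 6 mm high stand only at the bays' ends (21 to 36 mm from the centre), so beside a card's middle the floor is open for fingers. Front lip 6 mm high, face at x = -40 mm. The bar (10 mm over the bay floor) has its face at x = +40 mm when home, up to 17 mm farther back before
- screw_mid (a point): middle of the thumbscrew head, on its upright axis, 42 mm above the desk. Black knurled cylinder, 31 mm in diameter, from 27 to 56 mm above the desk, white line on top; take it across from above. Under it a steel collar, 46 mm in diameter. The dial stands 92 mm away. Clockwise from above closes the bar, backwards opens it
- spindle (a joint): turn of the collar, rad, clockwise seen from above; 0 = bar fully open, 8.4 = bar fully home (end stop); starts between 0.3 and 2.4. The bar moves 2 mm per rad. Until the bar is home, head and collar turn together (about 0.01 Nm)
- screw_head (a joint): turn of the head relative to the collar, i.e. how far the clutch has slipped, rad, clockwise positive; 0 at the start. Once the bar is home the collar stands still and the head slips on it at about 0.15 Nm for as long as it is turned. A first slip is some degrees, at most 45 in all (0.05 to 0.8 rad)
- screw_mark (a point): outer end of the white line on top of the screw head, 14 mm from the axis; it stands in line with collar_mark before any slip
- collar_mark (a point): black line on the collar, 19.5 mm from the axis
- bezel_mid (a point): middle of the dial's bezel ring, on its upright axis, 40.5 mm above the desk. Steel ring 54 mm in diameter, from 32.5 to 49 mm above the desk; take it across from above. The white dial face, sunk 8 mm below the rim, turns with it (about 0.05 Nm), any number of turns either way, and stays where it is left
- zero_mark (a point): the bold black zero mark of the dial face, 19 mm from the axis, turns with the bezel; the other 35 marks are thin, 10 degrees apart
- needle_tip (a point): tip of the thin black needle over the dial face, 19 mm from the axis; the needle is moved by the bar (0.25 rad clockwise per rad of the collar) and cannot be set by hand; its joint value is 1.1 rad when the bar is home
- bezel (a joint): turn of the bezel, rad, clockwise seen from above; at 0 the zero mark points along the bays' x axis, from the dial's axis away from the bays
- needle (a joint): direction of the needle in the same measure as the bezel: the dial reads zero when bezel and needle agree (or differ by a whole turn)
Not all that is in view belongs to the job. Leave any turquoise look-alike of the part that bears card_0_mid alone.

How it is judged:
By the outcome, as a careful person would: the job done as asked, in the order asked, and still so for the second after the job is handed in, with the robot touching nothing.
Of card_0, card_1, card_2 only 1 to 3 are there at a start; the rules pass over those that are not, and their reading is None.
At some moment in a run one of card_0, card_1, card_2 may be knocked a few centimetres aside while the robot is not near it.
Once in a run the grip may slacken for a moment while it holds something.
It also fails if it takes over 210 s, if anything falls off the work surface, if the arm or the gripper's body presses on something with over 40 N, if the wrist force passes 120 N, or if a joint passes its speed limit or range.

## Robot

A 7-joint arm with a two-finger parallel gripper is mounted at the origin on the work surface; the furniture and walls round the work are solid. World frame = base frame: x ahead of the robot, y to its left, z up, the work surface at z = 0. Lengths are in m, angles in rad, forces in N, time in s.
With the tool pointing down it reaches from about 0.4 to 0.85 m from the base axis. Payload 4.5 kg.
Tool frame: the origin (TCP) lies on the centre line of the jaws, within the pads' length; the fingertips stand 8 mm ahead of it and the grasp point (between the pads) lies 11 mm behind it; z points along the fingers, x is the direction in which the jaws open and shut, and the axes are right-handed (so a half turn about z gives the same grasp; the last joint's range is limited). The gripper opens to 88 mm and grips with 3 to 60 N. Pads are 18 mm wide; open, the fingers measure 123 mm over their backs; the gripper's body (75 mm by 187 mm) begins 45 mm behind the grasp point.
Start: joints at [1.328, 0.689, -0.195, 1.565, 0.157, 0.902, -0.215], TCP at [0.171, -0.601, 0.247] pointing down, gripper open.
Joint ranges: [-3.01, 3.01], [-0.46, 2.08], [-1.47, 1.51], [0.13, 2.56], [-1, 4.14], [0.04, 2.09], [-2.66, 2.66]. Speed limits (rad/s): [2.57, 2.57, 3.14, 3.14, 3.14, 3.14, 3.14].

## Interface

Orientations are given as a unit quaternion [x, y, z, w].
In Python, from plant import r gives the robot as it stands.
- The arm moves only by the shell command python3 -m pendant 'ROWS' [FORCE]. ROWS is JSON, a list of rows, each a list of 3 entries, a list of its own where there are three numbers: the turn, a rotation vector about the tool's x, y, z in rad, then the shift along the tool's x, y, z in m, then the opening, from 0 (shut) to 1 (fully open). In form: [[[wx, wy, wz], [tx, ty, tz], claw], ...]. A call has 1 to 10 rows; each row is the pose to reach, as a shift and turn from the pose commanded when the call began, along the tool's axes at that moment; what a row does not reach only later rows make up. A row lasts 1/10 s, in which the tool goes at most 50 mm and 8.59 degrees, less where a joint would pass 70% of its speed; a pose out of reach is approached as far as the arm can. A call with a gripper value outside its range is refused whole. The fingers move at their own pace and stop on an object; FORCE is the grip in N (left out, the last holds). Time passes only in rows, so rows that repeat a pose let the fingers close. It gives the time, the measured TCP pose, the force and the opening at its end, in the units of the state.
- r.get_state(): the state, without advancing time (a new reading comes with each control period).
- r.snapshot(name): name is "side" or "top" or "wrist"; returns a dict with "image" (400x640x3 uint8, red, green, blue), "mtx" (3x3 intrinsics, pixels), "R" (3x3) and "t" (3): a world point X has camera coordinates R X + t; the wrist camera has in their place "T_tool_cam" (4x4, takes a point from camera to tool coordinates, whose origin is the TCP and whose axes are the tool frame's). Camera axes: x right, y down, z forward; pixel columns grow to the right and rows downward; lengths in m; the calibration is good to about 2 mm. A picture is of the moment at which its call begins: read the wrist's pose just before it. There is no depth.
- r.finish_job(): hands the job in, once; it reports no verdict.
The state is a dict: "clock": time; "q": joint angles; "qd": joint speeds; "joint_torque": joint torques, N m; "tool_pos": TCP position; "eef_rot": TCP orientation; "contact_force": force on the tool from outside, world axes, zero at the start; "moment": the same for the moment, N m; "opening": opening from 0.0 (shut) to 1.0 (fully open).
Only numpy, scipy, OpenCV 4.12 (cv2) and the standard library are available. Lean on these libraries where they do the work, as an engineer would, in place of code of your own. Each camera call takes 0.05 s, during which the arm holds its last target. There are 200 camera calls.

## Working session

There is one attempt and no reset: what is moved stays moved. The work goes in short steps, Python scripts to look and compute and a shell command to move; the robot and the scene stay as the last step left them, time stands still between calls to the robot, and variables do not carry over. Pictures are saved under pics/ and viewed, about 12 in all and at most 16, crops included, and the job is handed in when it is done.

```bash
ls; mkdir -p pics; python3 - <<'E'
from plant import r
import cv2
s=r.get_state(); print({k:s[k] for k in('clock','tool_pos','eef_rot','opening')})
for n in('top','side'):
    d=r.snapshot(n); cv2.imwrite(f'pics/{n}0.png',d['image'][:,:,::-1]); print(n,d['mtx'],d['R'],d['t'])
E
```

```text
pics
{'clock': 0.0, 'tool_pos': array([ 0.17058052, -0.60064651,  0.24591629]), 'eef_rot': array([ 7.97920904e-01, -6.02761500e-01, -7.60101272e-04, -4.76548974e-04]), 'opening': 1.0003400872456072}
top [[405.44957154   0.         315.15410462]
 [  0.         405.44957154 199.06244174]
 [  0.           0.           1.        ]] [[-2.53885838e-02 -9.99677606e-01 -3.22794378e-04]
 [-9.84254290e-01  2.50533801e-02 -1.74973770e-01]
 [ 1.74925447e-01 -4.12462447e-03 -9.84573042e-01]] [0.05447604 0.50202194 0.81433683]
side [[460.11470893   0.         325.86190044]
 [  0.         460.11470893 203.56823717]
 [  0.           0.           1.        ]] [[-0.89134976 -0.45327597 -0.00604214]
 [-0.30264504  0.60495733 -0.73650024]
 [ 0.3374931  -0.65465068 -0.6764103 ]] [0.47165959 0.16407437 1.08039494]
```

View pics/top0.png

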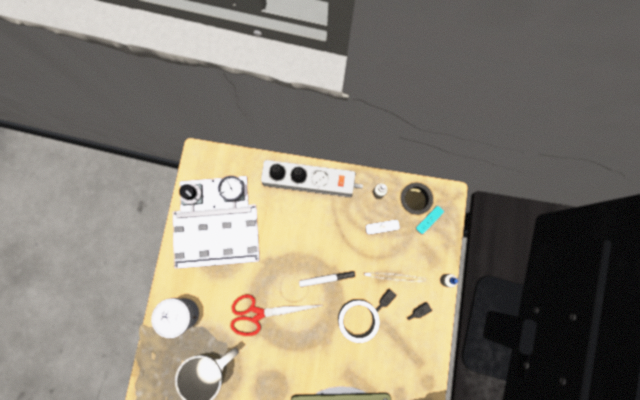

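View pics/side0.png

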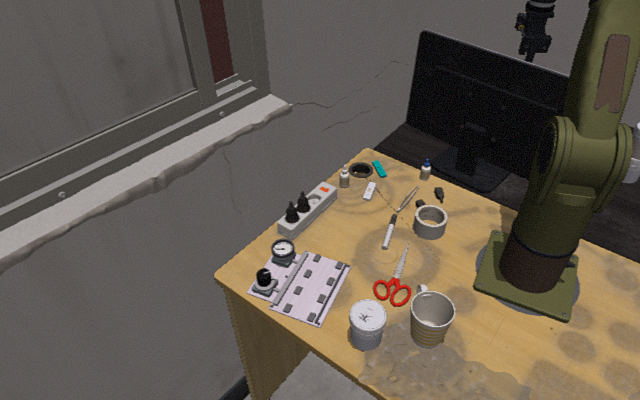

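The side and top views show the frame at top (216,235), with the screw at (190,191) and the dial at (231,188). One white card is at (383,227), with the turquoise look-alike at (430,220). The other white objects are a power strip, a marker and some cups. Next I'll measure and confirm with a crop.

```bash
cat > h.py <<'E'
import numpy as np, cv2
from plant import r
from scipy.spatial.transform import Rotation as Ro
def cam(name):
    s=r.get_state(); d=r.snapshot(name)
    if name=='wrist':
        T=np.eye(4); T[:3,:3]=Ro.from_quat(s['eef_rot']).as_matrix(); T[:3,3]=s['tool_pos']
        C=T@np.array(d['T_tool_cam'])
        d['R']=C[:3,:3].T; d['t']=-C[:3,:3].T@C[:3,3]
    return d
def ray(d,uv,z):
    uv=np.atleast_2d(np.array(uv,float)); p=np.c_[uv,np.ones(len(uv))]@np.linalg.inv(d['mtx']).T@d['R']
    c=-d['R'].T@d['t']; return c+p*((z-c[2])/p[:,2])[:,None]
def proj(d,X):
    p=(np.atleast_2d(X)@d['R'].T+d['t'])@d['mtx'].T; return p[:,:2]/p[:,2:]
def rects(d,mask,z,amin=30):
    cs,_=cv2.findContours(mask.astype(np.uint8),cv2.RETR_EXTERNAL,cv2.CHAIN_APPROX_NONE)
    out=[]
    for c in cs:
        if cv2.contourArea(c)<amin: continue
        w=ray(d,c[:,0],z)[:,:2]; (cx,cy),(a,b),th=cv2.minAreaRect((w*1000).astype(np.float32))
        if a<b: th+=90; a,b=b,a
        out.append((c[:,0].mean(0).round(),np.round([cx,cy],1),np.round([a,b],1),round(th%180,1)))
    return out
def save(name,img,box=None,k=1):
    if box: x0,y0,x1,y1=box; img=img[y0:y1,x0:x1]
    cv2.imwrite(f'pics/{name}.png',cv2.resize(img[:,:,::-1],None,fx=k,fy=k,interpolation=cv2.INTER_CUBIC))
def state():
    s=r.get_state(); print('t',round(s['clock'],2),'pos',np.round(s['tool_pos'],4),'xaxis deg',np.round(np.degrees(np.arctan2(*Ro.from_quat(s['eef_rot']).as_matrix()[:2,0][::-1])),1),'zax',np.round(Ro.from_quat(s['eef_rot']).as_matrix()[:,2],3),'q7',np.round(s['q'][6],3),'F',np.round(s['contact_force'],1),'M',np.round(s['moment'],2),'open',round(s['opening'],3))
    return s
E
python3 - <<'E'
from h import *
state()
d=cam('top'); im=d['image']; hsv=cv2.cvtColor(im,cv2.COLOR_RGB2HSV)
print('white'); [print(*x) for x in rects(d,(hsv[...,1]<45)&(hsv[...,2]>165),.009) if x[0][1]>130]
print('turq'); [print(*x) for x in rects(d,(hsv[...,0]>80)&(hsv[...,0]<100)&(hsv[...,1]>120),.009)]
a=cv2.resize(im[165:275,160:270],None,fx=4,fy=4,interpolation=2)
b=cv2.resize(im[165:275,355:465],None,fx=3,fy=3,interpolation=2)
b=cv2.copyMakeBorder(b,0,110,0,0,cv2.BORDER_CONSTANT)
save('crop1',np.hstack([a,b]))
E
```

```text
t 0.1 pos [ 0.1706 -0.6007  0.246 ] xaxis deg -74.1 zax [-0.001  0.001 -1.   ] q7 -0.215 F [0.2 0.6 0.2] M [-0.    0.04  0.  ] open 1.003
white
[340. 390.] [114.4   1.1] [93.7 10.6] 90.1
[122. 393.] [122.5 445.9] [31.  18.5] 168.1
[ 98. 379.] [147.6 497. ] [37.6 19.8] 161.7
[112. 377.] [148.  467.3] [34.4 23. ] 145.7
[201. 374.] [146.3 275.5] [128.8  88.2] 93.1
[ 80. 360.] [185.8 539. ] [90.1 62. ] 96.7
[212. 342.] [214.1 264.9] [18.6 15.1] 17.4
[135. 336.] [229.2 424.9] [36.3 17.4] 168.1
[453. 333.] [ 219.  -239.7] [85.   4.8] 169.0
[291. 309.] [276.   96.3] [114.8  17. ] 95.5
[359. 321.] [247.7 -42.2] [85.3 85.1] 43.7
[171. 319.] [264.5 352. ] [81.2 80.4] 158.7
[114. 300.] [302.8 473.1] [37.2 18.5] 88.5
[ 45. 305.] [295.8 618.5] [102.9  71.5] 52.5
[451. 281.] [ 327.1 -244. ] [27.7 25.1] 88.5
[318. 280.] [334.1  41.1] [80.8 15.1] 97.8
[ 58. 259.] [393.8 603.3] [50.2 41.4] 49.4
[143. 248.] [410.3 415.4] [33.8 18.2] 140.4
[ 91. 245.] [422.6 530.8] [26.1 20.8] 166.9
[ 73. 234.] [445.1 567.5] [26.4 12.8] 127.7
[382. 227.] [ 444.8 -103.2] [74.2 23.5] 97.3
[ 53. 220.] [482.3 616. ] [112.9  71.5] 94.5
[124. 251.] [391.  437.2] [246.4 143.9] 26.4
[381. 189.] [ 528.5 -103.8] [27.3 24.4] 177.1
[214. 218.] [467.1 262.5] [191.7 183.8] 3.2
[ 31. 193.] [539.5 663. ] [162.2 102.7] 112.3
[311. 177.] [560.1  47.4] [226.3  53.3] 81.0
[ 64. 147.] [641.1 607.3] [109.5  20.2] 74.7
turq
[430. 219.] [ 457.9 -207.3] [70.2 18. ] 134.9
```

View pics/crop1.png

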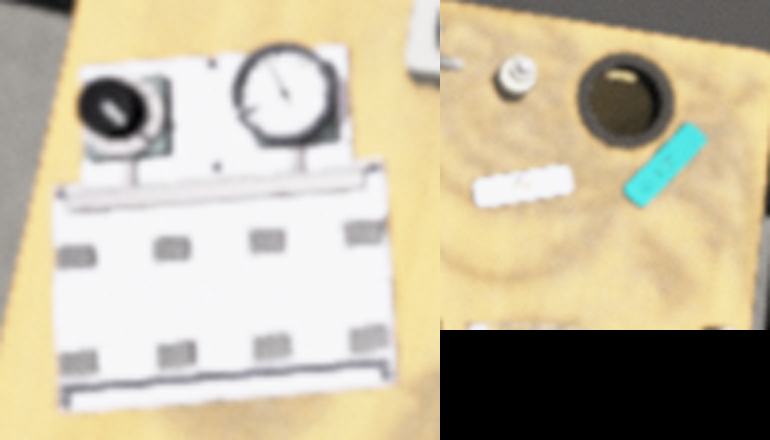

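The crop confirms one white card at (383,227). It measures 74x23 mm and lies at 97°. The other candidate, at (430,220), is turquoise, so I leave it alone. The screw is on the left and the dial on the right, beyond the bar. The start pose looks close to the monitor, so I'll check that and fit the frame axes.

```bash
python3 - <<'E'
from h import *
t=cam('top'); s=cam('side')
print('tcp side',proj(s,[.1706,-.6007,.246]),'top',proj(t,[.1706,-.6007,.246]))
def tri(a,b):
    P=lambda d:d['mtx']@np.c_[d['R'],d['t']]
    X=cv2.triangulatePoints(P(t),P(s),np.array(a,float).reshape(2,1),np.array(b,float).reshape(2,1));return (X[:3]/X[3]).ravel()
print('mon corner',tri((541,192),(423,33)),'stand z0',ray(t,(500,315),0),'check same ray z',[ray(t,(541,192),z)[0].round(2) for z in(.1,.3,.4)],[ray(s,(423,33),z)[0].round(2) for z in(.1,.3,.4)])
px=np.array([(77,256),(172,248),(267,241),(365,233),(78,362),(177,354),(272,347),(368,338)])/4+[160,165]-.4
w=ray(t,px,.012)[:,:2]
L=np.array([(28.5,y) for y in(78,26,-26,-78)]+[(-28.5,y) for y in(78,26,-26,-78)])/1e3
A=[];b=[]
M,_=cv2.estimateAffinePartial2D(L,w); print('frame',M, np.degrees(np.arctan2(M[1,0],M[0,0])),np.hypot(M[0,0],M[1,0]))
print('screw',ray(t,np.array((113,108))/4+[160,165],.056),'bez',ray(t,np.array((288,93))/4+[160,165],.049))
E
```

```text
tcp side [[524.89720895  57.8855215 ]] top [[751.53961434 384.20570921]]
mon corner [ 0.41036797 -0.2288977   0.41825139] stand z0 [[ 0.25151958 -0.34398494  0.        ]] check same ray z [array([ 0.5 , -0.41,  0.1 ]), array([ 0.46, -0.29,  0.3 ]), array([ 0.44, -0.23,  0.4 ])] [array([ 0.59, -1.  ,  0.1 ]), array([ 0.46, -0.51,  0.3 ]), array([ 0.4 , -0.27,  0.4 ])]Traceback (most recent call last):
  File "<stdin>", line 12, in <module>
cv2.error: OpenCV(4.12.0) /io/opencv/modules/calib3d/src/ptsetreg.cpp:1108: error: (-215:Assertion failed) count >= 0 && to.checkVector(2) == count in function 'estimateAffinePartial2D'
```

```bash
python3 - <<'E'
from h import *
t=cam('top')
px=np.array([(77,256),(172,248),(267,241),(365,233),(78,362),(177,354),(272,347),(368,338)])/4+[160,165]-.4
w=ray(t,px,.012)[:,:2].astype(np.float32)
L=(np.array([(28.5,y) for y in(78,26,-26,-78)]+[(-28.5,y) for y in(78,26,-26,-78)])/1e3).astype(np.float32)
M,_=cv2.estimateAffinePartial2D(L,w); print('frame',M, np.degrees(np.arctan2(M[1,0],M[0,0])),np.hypot(M[0,0],M[1,0]))
print('screw',ray(t,np.array((113,108))/4+[160,165],.056),'bez',ray(t,np.array((288,93))/4+[160,165],.049))
E
python3 -m pendant '[[[0,0,0],[0,0,-0.04],1],[[0,0,0],[0,0,-0.08],1],[[0,0,0],[0,0,-0.12],1],[[0,0,0],[0,0,-0.16],1],[[0,0,0],[0,0,-0.20],1],[[0,0,0],[0,0,-0.24],1],[[0,0,0],[0,0,-0.28],1],[[0,0,0],[0,0,-0.28],1]]'
python3 -c "
from h import *; s=state(); print(s['q'])"
```

```text
frame [[ 0.99861766 -0.05423921  0.42714303]
 [ 0.05423921  0.99861766  0.25987867]] 3.1089248190821914 1.0000895551458173
screw [[0.52294826 0.30714229 0.056     ]] bez [[0.53011144 0.21702474 0.049     ]]
clock: 1.1
tool_pos: [0.1716, -0.6026, 0.5328]
eef_rot: [0.798, -0.603, 0.005, 0.003]
contact_force: [0.5, -0.3, 0.8]
opening: 1.005
t 1.1 pos [ 0.1716 -0.6026  0.5328] xaxis deg -74.2 zax [ 0.004 -0.011 -1.   ] q7 -0.149 F [ 0.5 -0.3  0.8] M [-0.07  0.01 -0.02] open 1.005
[ 1.31349724  0.51715502 -0.19827256  1.01317702  0.0980994   1.60774159
 -0.14897875]
```

```bash
cat >> h.py <<'E'
def goto(x,y,z,ang):
    "shift/turn in tool axes from present pose to TCP x,y,z with jaws' axis at ang deg"
    s=state(); R0=Ro.from_quat(s['eef_rot']).as_matrix(); a=np.radians(ang)
    Rd=np.array([[np.cos(a),np.sin(a),0],[np.sin(a),-np.cos(a),0],[0,0,-1]])
    print('turn',np.round(Ro.from_matrix(R0.T@Rd).as_rotvec(),3),'shift',np.round(R0.T@(np.array([x,y,z])-s['tool_pos']),4))
E
python3 -m pendant '[[[0,0,-0.14],[-0.034,-0.034,0],1],[[0,0,-0.28],[-0.068,-0.068,0],1],[[0,0,-0.42],[-0.102,-0.102,0],1],[[0,0,-0.56],[-0.136,-0.136,0],1],[[0,0,-0.70],[-0.17,-0.17,0],1],[[0,0,-0.84],[-0.204,-0.204,0],1],[[0,0,-0.98],[-0.238,-0.238,0],1],[[0,0,-1.12],[-0.272,-0.272,0],1],[[0,0,-1.26],[-0.306,-0.306,0],1],[[0,0,-1.4],[-0.34,-0.34,0],1]]'
python3 -c "
from h import *; goto(.445,-.103,.2,7.3)"
```

```text
clock: 2.1
tool_pos: [0.405, -0.1794, 0.5261]
eef_rot: [0.998, 0.056, -0.0, 0.0]
contact_force: [0.5, -0.6, -0.9]
opening: 0.999
t 2.1 pos [ 0.405  -0.1794  0.5261] xaxis deg 6.4 zax [-0.001 -0.    -1.   ] q7 0.248 F [ 0.5 -0.6 -0.9] M [-0.03 -0.18  0.01] open 0.999
turn [ 0.     0.001 -0.016] shift [ 0.0485 -0.0716  0.3261]
```

```bash
python3 -m pendant '[[[0,0,-0.016],[0.024,-0.036,0],1],[[0,0,-0.016],[0.048,-0.072,0],1],[[0,0,-0.016],[0.048,-0.072,0.045],1],[[0,0,-0.016],[0.048,-0.072,0.09],1],[[0,0,-0.016],[0.048,-0.072,0.135],1],[[0,0,-0.016],[0.048,-0.072,0.18],1],[[0,0,-0.016],[0.048,-0.072,0.225],1],[[0,0,-0.016],[0.048,-0.072,0.27],1],[[0,0,-0.016],[0.048,-0.072,0.315],1],[[0,0,-0.016],[0.048,-0.072,0.315],1]]'
python3 - <<'E'
from h import *
state(); d=cam('wrist'); im=d['image']; hsv=cv2.cvtColor(im,cv2.COLOR_RGB2HSV)
[print(*x) for x in rects(d,(hsv[...,1]<45)&(hsv[...,2]>165),.009,500)]
save('w1',im)
E
```

```text
clock: 3.1
tool_pos: [0.4408, -0.1043, 0.2074]
eef_rot: [0.998, 0.062, -0.006, -0.001]
contact_force: [0.3, -0.0, 0.8]
opening: 0.997
t 3.1 pos [ 0.4408 -0.1043  0.2074] xaxis deg 7.1 zax [-0.012  0.002 -1.   ] q7 -0.305 F [ 0.3 -0.   0.8] M [-0.03 -0.05  0.  ] open 0.997
[323. 170.] [ 442.4 -104. ] [71.8 20.6] 97.8
[121.  86.] [226.5 -42.8] [91.  90.9] 172.9
[450.  75.] [556.2   9.3] [153.7  55.1] 80.8
[228.  28.] [333.9  25. ] [48.5 13.7] 98.4
```

View pics/w1.png

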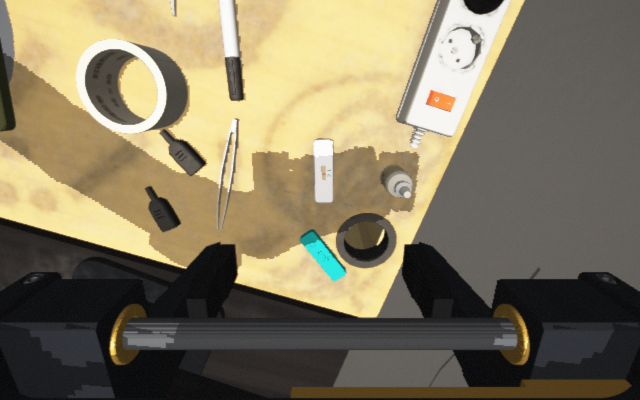

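The wrist view shows the white card at (323,170) and the turquoise one at (322,255), which I leave. A small bottle at (398,183) stands about 85 mm beyond the card, under where the gripper body will come, so I'll check its height.

```bash
python3 - <<'E'
from h import *
a=cv2.imread('pics/side0.png')[:,:,::-1]; b=cv2.imread('pics/top0.png')[:,:,::-1]; w=cv2.imread('pics/w1.png')[:,:,::-1]
f=lambda i,x,y:cv2.resize(i[y:y+50,x:x+50],(260,260),interpolation=2)
save('c2',np.hstack([f(a,320,150),f(b,355,165),f(w,375,160)]))
E
```

```text
(no output)
```

View pics/c2.png

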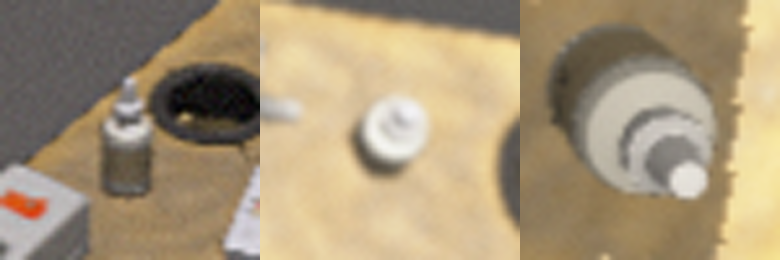

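```bash
python3 - <<'E'
from h import *
t=cam('top'); s=cam('side'); w=cam('wrist')
P=lambda d:d['mtx']@np.c_[d['R'],d['t']]
def tri(a,pa,b,pb):
    X=cv2.triangulatePoints(P(a),P(b),np.array(pa,float).reshape(2,1),np.array(pb,float).reshape(2,1));return (X[:3]/X[3]).ravel().round(3)
print(tri(t,(382.5,187),s,(344.6,165)),tri(w,(407,195),s,(344.6,165)),tri(t,(382.5,187),w,(407,195)))
goto(.4424,-.104,.06,7.8)
E
```

```text
[ 0.52  -0.097  0.074] [ 0.526 -0.105  0.067] [ 0.508 -0.086  0.132]
t 3.3 pos [ 0.4464 -0.1045  0.2136] xaxis deg 7.0 zax [ 0.004 -0.    -1.   ] q7 -0.304 F [-0.2  0.9  0.3] M [-0.04 -0.15  0.01] open 0.998
turn [ 0.001 -0.004 -0.014] shift [-0.0044 -0.0011  0.1536]
```

The bottle tip is at z≈0.07, about 80 mm along the jaw axis. I'll go down tilted 0.1 rad, drag the card clear of the bottle, then regrip it straight.

```bash
python3 -m pendant '[[[0,0.1,-0.014],[-0.004,-0.001,0.04],0.6],[[0,0.1,-0.014],[-0.004,-0.001,0.08],0.6],[[0,0.1,-0.014],[-0.004,-0.001,0.12],0.6],[[0,0.1,-0.014],[-0.004,-0.001,0.16],0.6],[[0,0.1,-0.014],[-0.004,-0.001,0.16],0.6],[[0,0.1,-0.014],[-0.004,-0.001,0.16],0.6]]' 
python3 - <<'E'
from h import *
goto(.4424,-.104,.012,7.8); goto(.4424,-.104,.012,7.8)
d=cam('wrist'); im=d['image']; hsv=cv2.cvtColor(im,cv2.COLOR_RGB2HSV)
[print(*x) for x in rects(d,(hsv[...,1]<45)&(hsv[...,2]>140),.009,1500)]
save('w2',im)
E
```

```text
clock: 3.9
tool_pos: [0.4379, -0.11, 0.068]
eef_rot: [0.997, 0.069, 0.041, 0.005]
contact_force: [0.6, -0.5, 0.0]
opening: 0.597
t 3.9 pos [ 0.4379 -0.11    0.068 ] xaxis deg 7.9 zax [ 0.083 -0.004 -0.997] q7 -1.417 F [ 0.6 -0.5  0. ] M [-0.07 -0.1  -0.03] open 0.597
turn [ 0.015 -0.082  0.002] shift [ 0.0007 -0.0062  0.0562]
t 3.9 pos [ 0.4379 -0.11    0.068 ] xaxis deg 7.9 zax [ 0.083 -0.004 -0.997] q7 -1.417 F [ 0.6 -0.5  0. ] M [-0.07 -0.1  -0.03] open 0.597
turn [ 0.015 -0.082  0.002] shift [ 0.0007 -0.0062  0.0562]
[320. 209.] [ 443.  -103.9] [72.1 20.8] 98.1
[553.  64.] [567.9   3.7] [99.5 60.9] 80.5
```

View pics/w2.png

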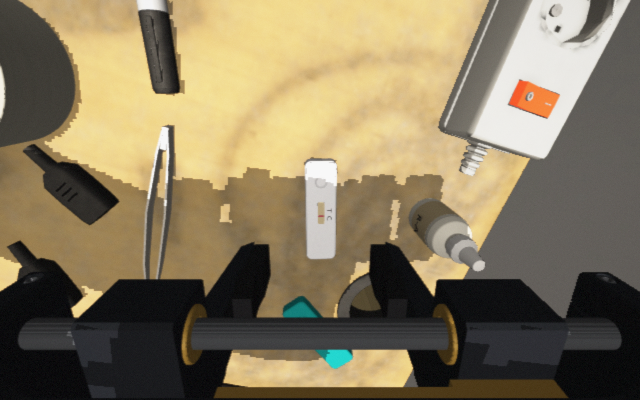

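```bash
python3 -m pendant '[[[0,0.015,0],[0.001,-0.006,0.02],0.6],[[0,0.015,0],[0.001,-0.006,0.04],0.6],[[0,0.015,0],[0.001,-0.006,0.056],0.6],[[0,0.015,0],[0.001,-0.006,0.056],0.6],[[0,0.015,0],[0.001,-0.006,0.056],0.6]]' 10; python3 -c "
from h import *
s=state(); print(s['q'])"
```

```text
clock: 4.45
tool_pos: [0.4416, -0.1042, 0.0126]
eef_rot: [0.996, 0.069, 0.047, 0.004]
contact_force: [-0.1, -0.1, -0.2]
opening: 0.597
t 4.45 pos [ 0.4416 -0.1042  0.0126] xaxis deg 7.9 zax [ 0.095 -0.002 -0.995] q7 -1.662 F [-0.1 -0.1 -0.2] M [ 0.   -0.05 -0.01] open 0.597
[ 0.44385012  0.99226795 -0.50043711  2.28155322  1.95850118  0.43318129
 -1.66197407]
```

```bash
python3 -m pendant '[[[0,0,0],[0,0,0],0.15],[[0,0,0],[0,0,0],0.15],[[0,0,0],[0,0,0],0.1],[[0,0,0],[0,0,0],0.1],[[0,0,0],[0,0,0],0.1],[[0,0,0],[0,0,0],0.1]]' 25; python3 -m pendant '[[[0,0,0],[0,0,-0.02],0.1],[[0,0,0],[0,0,-0.04],0.1],[[0,-0.05,0],[0,0,-0.08],0.1],[[0,-0.095,0],[0,0,-0.12],0.1],[[0,-0.095,0],[0,0,-0.16],0.1],[[0,-0.095,0],[0,0,-0.2],0.1],[[0,-0.095,0],[0,0,-0.2],0.1]]';python3 - <<'E'
from h import *
goto(.427,.26,.2,93.1)
d=cam('wrist');save('w3',d['image']);print(r.get_state()['q'])
E
```

```text
clock: 5.05
tool_pos: [0.44, -0.1034, 0.0114]
eef_rot: [0.997, 0.07, 0.046, 0.004]
contact_force: [-0.3, -0.8, 4.2]
opening: 0.232
clock: 5.75
tool_pos: [0.4241, -0.1074, 0.1802]
eef_rot: [0.998, 0.069, -0.004, 0.006]
contact_force: [1.5, -1.2, 0.1]
opening: 0.232
t 5.75 pos [ 0.4241 -0.1074  0.1802] xaxis deg 7.9 zax [-0.008 -0.012 -1.   ] q7 -0.544 F [ 1.5 -1.2  0.1] M [-0.14 -0.22  0.03] open 0.232
turn [ 1.000e-03  1.500e-02 -1.486e+00] shift [ 0.0534 -0.3632 -0.024 ]
[ 0.57103366  0.6376624  -0.69452282  2.15667163  0.75597315  0.60518957
 -0.53768662]
```

View pics/w3.png

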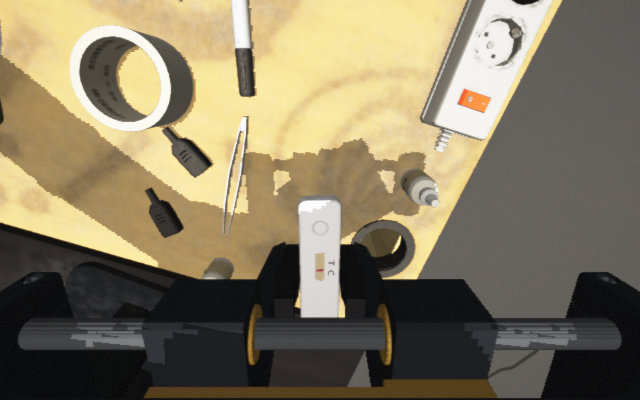

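The card is held, with an opening of 20.4 mm. Now to the middle bay.

```bash
python3 -m pendant '[[[0,0,-0.14],[0.005,-0.036,-0.01],0.1],[[0,0,-0.28],[0.010,-0.072,-0.02],0.1],[[0,0,-0.42],[0.015,-0.108,-0.024],0.1],[[0,0,-0.56],[0.020,-0.144,-0.024],0.1],[[0,0,-0.70],[0.025,-0.18,-0.024],0.1],[[0,0,-0.84],[0.03,-0.216,-0.024],0.1],[[0,0,-0.98],[0.035,-0.252,-0.024],0.1],[[0,0,-1.12],[0.04,-0.29,-0.024],0.1],[[0,0,-1.26],[0.047,-0.325,-0.024],0.1],[[0,0.01,-1.4],[0.053,-0.363,-0.024],0.1]]'
python3 -m pendant '[[[0,0,-0.086],[0,0,0],0.1],[[0,0,-0.086],[0,0,0],0.1],[[0,0,-0.086],[0,0,0],0.1]]'
python3 - <<'E'
from h import *
goto(.427,.26,.1,93.1)
d=cam('wrist');save('w4',d['image']);np.savez('w4.npz',mtx=d['mtx'],R=d['R'],t=d['t'])
E
```

```text
clock: 6.8
tool_pos: [0.4275, 0.2604, 0.1988]
eef_rot: [0.716, 0.698, -0.002, 0.004]
contact_force: [1.2, 0.8, -0.4]
opening: 0.23
clock: 7.1
tool_pos: [0.4274, 0.2584, 0.1987]
eef_rot: [0.689, 0.725, -0.002, 0.004]
contact_force: [0.3, 1.4, -1.3]
opening: 0.232
t 7.1 pos [0.4274 0.2584 0.1987] xaxis deg 92.9 zax [ 0.003 -0.008 -1.   ] q7 0.06 F [ 0.3  1.4 -1.3] M [ 0.06 -0.17  0.02] open 0.232
turn [ 0.002  0.008 -0.003] shift [ 0.0024 -0.0006  0.0987]
```

View pics/w4.png

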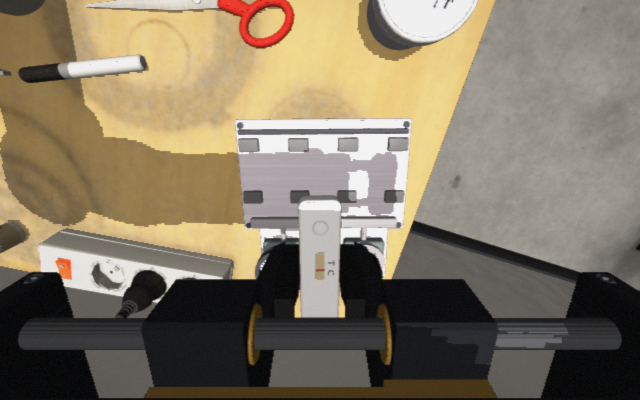

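The bay blocks are in view: the front row at (249..398,145) and the back row at (253,347,393;197). The held card is in line with the bays. I'll refit the frame from these.

```bash
python3 - <<'E'
from h import *
d=dict(np.load('w4.npz'))
px=np.array([(398,144),(347.5,144.5),(298,145),(249,145),(393,197),(347,197),(253,197)])
w=ray(d,px,.012)[:,:2].astype(np.float32)
L=np.array([(-28.5,y) for y in(78,26,-26,-78)]+[(28.5,y) for y in(78,26,-78)],np.float32)/1000
M,_=cv2.estimateAffinePartial2D(L,w); print(M,np.degrees(np.arctan2(M[1,0],M[0,0])),np.hypot(M[0,0],M[1,0]))
# held card far end/edges at z~TCP: 
print(ray(d,[(300,205),(340,205)],.1987-.002))
E
```

```text
[[ 0.99174706 -0.05630769  0.42513862]
 [ 0.05630769  0.99174706  0.26048198]] 3.249551166703883 0.9933442399737574
[[0.39542959 0.24731915 0.1967    ]
 [0.3943812  0.26644327 0.1967    ]]
```

```bash
python3 -m pendant '[[[0,0.008,-0.005],[0.002,-0.003,0.04],0.1],[[0,0.008,-0.005],[0.002,-0.003,0.08],0.1],[[0,0.008,-0.005],[0.002,-0.003,0.12],0.1],[[0,0.008,-0.005],[0.002,-0.003,0.14],0.1],[[0,0.008,-0.005],[0.002,-0.003,0.14],0.1],[[0,0.008,-0.005],[0.002,-0.003,0.14],0.1]]'
python3 - <<'E'
from h import *
goto(.425,.26,.018,93.2)
d=cam('wrist');save('w5',d['image'],(160,80,480,340),2.4);np.savez('w5.npz',mtx=d['mtx'],R=d['R'],t=d['t'])
E
```

```text
clock: 7.75
tool_pos: [0.4253, 0.26, 0.0597]
eef_rot: [0.686, 0.727, 0.002, 0.001]
contact_force: [-0.1, 0.7, -0.2]
opening: 0.232
t 7.75 pos [0.4253 0.26   0.0597] xaxis deg 93.3 zax [ 0.003  0.001 -1.   ] q7 -0.218 F [-0.1  0.7 -0.2] M [ 0.03 -0.12  0.04] open 0.232
turn [ 0.003 -0.001  0.002] shift [-0.0001 -0.0004  0.0417]
```

View pics/w5.png

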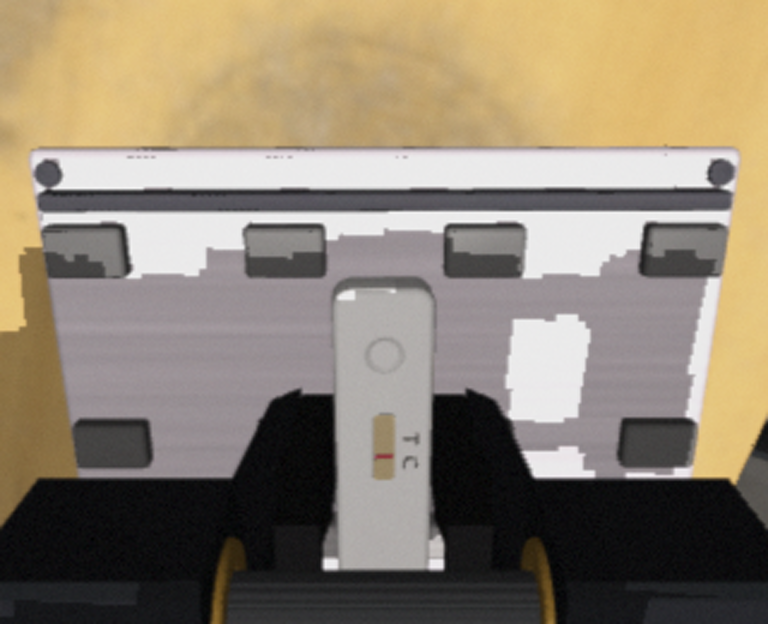

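```bash
python3 - <<'E'
from h import *
d=dict(np.load('w5.npz'))
f=lambda a:np.array(a)/2.4+[160,80]
print('lip',ray(d,f([(384,212)]),.006),'cardend',ray(d,f([(336,290),(432,290)]),.0573))
px=f([(683,238),(485,238),(285,238),(86,238),(657,430),(113,430)])
px=f([(683,250),(485,250),(285,250),(86,250),(656,443),(113,443)])
w=ray(d,px,.0115)[:,:2].astype(np.float32)
L=np.array([(-28.5,y) for y in(78,26,-26,-78)]+[(28.5,y) for y in(78,-78)],np.float32)/1000
M,_=cv2.estimateAffinePartial2D(L,w); print(M,np.degrees(np.arctan2(M[1,0],M[0,0])),np.hypot(M[0,0],M[1,0]))
E
```

```text
lip [[0.38736028 0.25815554 0.006     ]] cardend [[0.39130508 0.2486711  0.0573    ]
 [0.39020942 0.26775533 0.0573    ]]
[[ 0.99070078 -0.05686198  0.42451671]
 [ 0.05686198  0.99070078  0.26049016]] 3.2849285358399283 0.9923312591415329
```

The card end clears the lip by about 3.5 mm and the card is centred between the blocks. Lowering now.

```bash
python3 -m pendant '[[[0,0,0],[0,0,0.02],0.1],[[0,0,0],[0,0,0.036],0.1],[[0,0,0],[0,0,0.041],0.1],[[0,0,0],[0,0,0.0415],0.1],[[0,0,0],[0,0,0.0415],0.1]]'
python3 -c "
from h import *; state()"
```

```text
clock: 8.3
tool_pos: [0.4257, 0.2609, 0.0188]
eef_rot: [0.686, 0.728, 0.002, 0.001]
contact_force: [-0.8, 0.2, 0.5]
opening: 0.229
t 8.3 pos [0.4257 0.2609 0.0188] xaxis deg 93.4 zax [ 0.004  0.002 -1.   ] q7 -0.308 F [-0.8  0.2  0.5] M [ 0.02 -0.18 -0.03] open 0.229
```

```bash
python3 -m pendant '[[[0,0,0],[0,0,0.001],0.1],[[0,0,0],[0,0,0.001],0.26],[[0,0,0],[0,0,0.001],0.3],[[0,0,0],[0,0,0.001],0.4],[[0,0,0],[0,0,0],0.4],[[0,0,0],[0,0,-0.02],0.4],[[0,0,0],[0,0,-0.06],0.4],[[0,0,0],[0,0,-0.10],0.4],[[0,0,0],[0,0,-0.14],0.4],[[0,0,0],[0,0,-0.14],0.4]]'
python3 - <<'E'
from h import *
state()
d=cam('wrist');im=d['image']
save('w6',np.vstack([im[60:330,140:500]]),None,2);np.savez('w6.npz',mtx=d['mtx'],R=d['R'],t=d['t'])
E
```

```text
clock: 9.3
tool_pos: [0.4261, 0.2628, 0.1622]
eef_rot: [0.686, 0.728, 0.006, 0.001]
contact_force: [-0.6, -0.0, 0.3]
opening: 0.4
t 9.3 pos [0.4261 0.2628 0.1622] xaxis deg 93.4 zax [ 0.009  0.007 -1.   ] q7 -0.003 F [-0.6 -0.   0.3] M [ 0.09 -0.17 -0.03] open 0.4
```

View pics/w6.png

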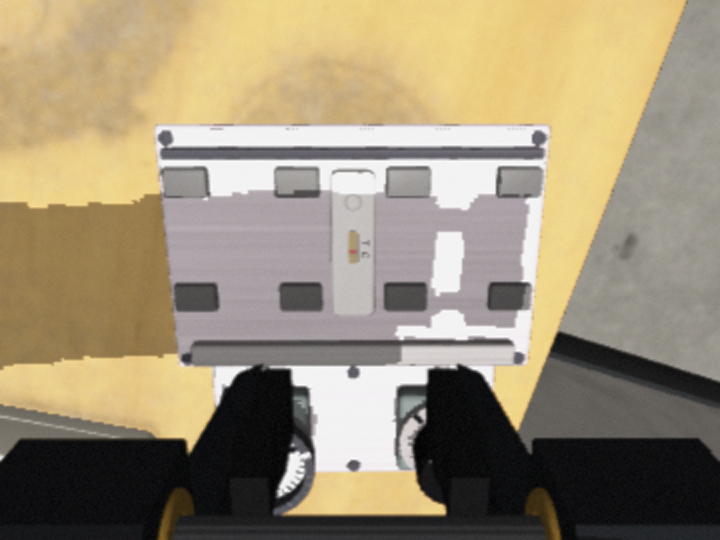

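The card lies flat between its blocks in the middle bay (crop col 353, rows 170–316). Next is the thumbscrew. I'll move over it with the wrist wound back so there is room to turn.

```bash
python3 -m pendant '[[[0,0,-0.14],[0.010,0.02,-0.01],0.4],[[0,0,-0.28],[0.020,0.04,-0.02],0.5],[[0,0,-0.42],[0.03,0.06,-0.03],0.6],[[0,0,-0.56],[0.04,0.08,-0.04],0.6],[[0,0,-0.70],[0.043,0.10,-0.04],0.6],[[0,0,-0.84],[0.043,0.10,-0.04],0.6],[[0,0,-0.98],[0.043,0.10,-0.04],0.6],[[0,0,-1.12],[0.043,0.10,-0.04],0.6],[[0,0,-1.26],[0.043,0.10,-0.04],0.6],[[0,0,-1.4],[0.043,0.10,-0.04],0.6]]'
python3 - <<'E'
from h import *
state()
d=cam('wrist');im=d['image']
save('w7',im);np.savez('w7.npz',mtx=d['mtx'],R=d['R'],t=d['t'])
E
```

```text
clock: 10.35
tool_pos: [0.5216, 0.3084, 0.1962]
eef_rot: [0.053, 0.999, -0.0, 0.001]
contact_force: [0.1, -0.3, -0.3]
opening: 0.6
t 10.35 pos [0.5216 0.3084 0.1962] xaxis deg 173.9 zax [ 0.001 -0.001 -1.   ] q7 1.532 F [ 0.1 -0.3 -0.3] M [ 0.15 -0.05  0.06] open 0.6
```

View pics/w7.png

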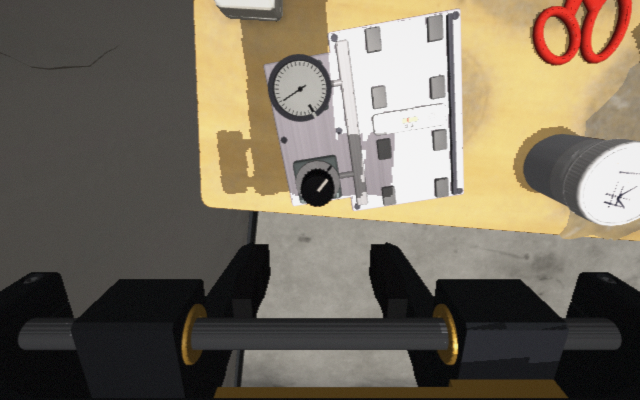

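The screw head is at (317,187) with its white line, the dial centre is at (300,88) and the bold mark is at about (312,109).

```bash
python3 - <<'E'
from h import *
d=dict(np.load('w7.npz')); im=cv2.imread('pics/w7.png')
g=cv2.cvtColor(im,cv2.COLOR_BGR2GRAY)
m=((g<45)*255).astype(np.uint8); m[:150]=0; m[212:]=0; m[:,:285]=0; m[:,345:]=0
m=cv2.morphologyEx(m,cv2.MORPH_CLOSE,np.ones((9,9))); m=cv2.morphologyEx(m,cv2.MORPH_OPEN,np.ones((9,9)))
c=max(cv2.findContours(m,0,1)[0],key=cv2.contourArea); (x,y),rad=cv2.minEnclosingCircle(c); print('head px',x,y,rad,cv2.boundingRect(c))
print('screw',ray(d,[(x,y)],.05),ray(d,[(317,187)],.056)); D=ray(d,[(300,88)],.049); print('dial',D)
gg=im[150:215,280:355]; hh=im[45:130,260:345]
cv2.imwrite('pics/c8.png',np.hstack([cv2.resize(gg,(375,425),interpolation=2),cv2.resize(hh,(425,425),interpolation=2)]))
E
python3 -m pendant '[[[0,0,-0.14],[0,0,0],0.6],[[0,0,-0.28],[0,0,0],0.6],[[0,0,-0.42],[0,0,0],0.6],[[0,0,-0.56],[0,0,0],0.6],[[0,0,-0.7],[0,0,0],0.6],[[0,0,-0.84],[0,0,0],0.6],[[0,0,-0.9],[0,0,0],0.6],[[0,0,-0.9],[0,0,0],0.6]]'
python3 -c "
from h import *; state()"
```

```text
head px 318.5 185.5 20.11228370666504 (302, 169, 32, 36)
screw [[0.5227667  0.30862538 0.05      ]] [[0.52409963 0.30814727 0.056     ]]
dial [[0.52933185 0.22000667 0.049     ]]
clock: 11.2
tool_pos: [0.5216, 0.3087, 0.1966]
eef_rot: [-0.383, 0.924, -0.0, 0.001]
contact_force: [1.5, -0.8, 0.2]
opening: 0.603
t 11.2 pos [0.5216 0.3087 0.1966] xaxis deg -134.9 zax [ 0.002 -0.    -1.   ] q7 2.377 F [ 1.5 -0.8  0.2] M [ 0.09 -0.02  0.02] open 0.603
```

View pics/c8.png

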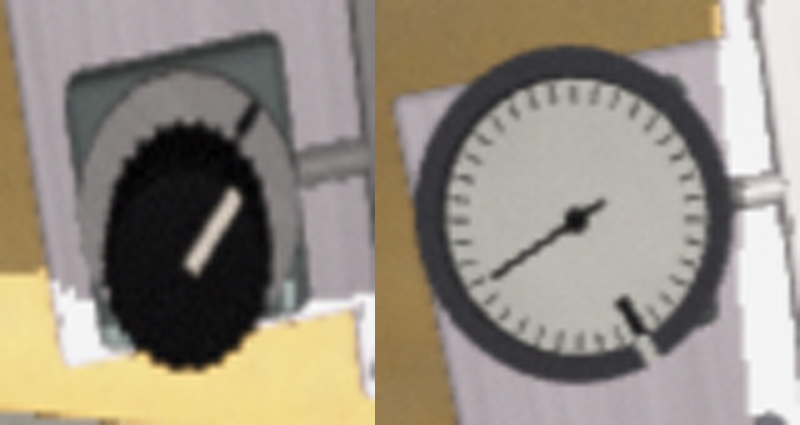

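The white head line and the black collar line are in line, so there is no slip yet. The needle points lower-left and the bold zero is at lower-right. I'll work out the joint estimates and refine the screw centre from closer, by numbers only.

```bash
python3 -m pendant '[[[0,0,0],[-0.002,0,0.03],0.6],[[0,0,0],[-0.002,0,0.06],0.6],[[0,0,0],[-0.002,0,0.06],0.6]]'
cat >> h.py <<'E'
FR=3.2
def cw(v): return (FR-np.degrees(np.arctan2(v[1],v[0]))+180)%360-180  # clockwise angle from frame +x
E
python3 - <<'E'
from h import *
d=dict(np.load('w7.npz'))
q=lambda u,v:(260+(u-375)/5,45+v/5)
P=ray(d,[q(576,219),q(493,277),q(640,330),q(626,300)],.042)[:,:2]
print('needle',np.radians(cw(P[1]-P[0])),'zero',np.radians(cw(P[2]-P[0])),np.radians(cw(P[3]-P[0])),np.linalg.norm(P[1:]-P[0],axis=1))
s=state()
d=cam('wrist'); im=d['image']; g=cv2.cvtColor(im,cv2.COLOR_RGB2GRAY)
p=proj(d,[.5235,.3095,.056])[0]; print('pred',p)
x0,y0=int(p[0])-60,int(p[1])-60
m=((g<50)*255).astype(np.uint8)[y0:y0+120,x0:x0+120]
m=cv2.morphologyEx(m,cv2.MORPH_CLOSE,np.ones((15,15))); m=cv2.morphologyEx(m,cv2.MORPH_OPEN,np.ones((15,15)))
for c in cv2.findContours(m,0,1)[0]:
    if cv2.contourArea(c)>300: print('blob',np.array(cv2.boundingRect(c))+[x0,y0,0,0])
save('w9',im)
E
```

```text
clock: 11.5
tool_pos: [0.5223, 0.308, 0.1335]
eef_rot: [-0.383, 0.924, -0.002, -0.002]
contact_force: [0.5, -0.5, -0.3]
opening: 0.599
needle -0.4156728730074549 zero -1.9426671985826487 -1.9740154471007911 [0.01796008 0.0220204  0.01628304]
t 11.5 pos [0.5223 0.308  0.1335] xaxis deg -135.0 zax [-0.002 -0.005 -1.   ] q7 2.332 F [ 0.5 -0.5 -0.3] M [ 0.04 -0.01 -0.02] open 0.599
pred [316.16689038 212.01221646]
blob [256 244  13  28]
blob [293 186  40  44]
```

```bash
python3 - <<'E'
from h import *
d=cam('wrist'); a=np.linspace(0,6.28,90); s=state()
X=s['tool_pos']; R=Ro.from_quat(s['eef_rot']).as_matrix()
c=np.array([.5235,.3095])
for k in range(8):
    top=proj(d,np.c_[c[0]+.0155*np.cos(a),c[1]+.0155*np.sin(a),0*a+.056]); bot=proj(d,np.c_[c[0]+.0155*np.cos(a),c[1]+.0155*np.sin(a),0*a+.027])
    al=np.r_[top,bot]; u=(al[:,0].min()+al[:,0].max())/2; lo=top[:,1].max(); sc=(top[:,0].max()-top[:,0].min())/.031
    c=c+R[:2,0]*(313-u)/sc+R[:2,1]*(230-lo)/sc*1.1
print(c,u,lo,'bbox',al.min(0),al.max(0)); c0=c
goto(c[0],c[1],.039,-135)
E
```

```text
t 11.6 pos [0.5232 0.3106 0.138 ] xaxis deg -134.9 zax [ 0.002  0.001 -1.   ] q7 2.334 F [0.9 0.6 0.9] M [ 0.1  -0.03 -0.01] open 0.602
[0.52557932 0.31310408] 313.0000000000003 229.99999999999972 bbox [292.33778812 180.72583203] [333.66221188 230.        ]
t 11.6 pos [0.5232 0.3106 0.138 ] xaxis deg -134.9 zax [ 0.002  0.001 -1.   ] q7 2.334 F [0.9 0.6 0.9] M [ 0.1  -0.03 -0.01] open 0.602
turn [-0.001  0.002  0.001] shift [-0.0032  0.0001  0.099 ]
```

```bash
python3 -m pendant '[[[0,0,0],[-0.002,0,0.03],0.6],[[0,0,0],[-0.002,0,0.06],0.6],[[0,0,0],[-0.002,0,0.08],0.6],[[0,0,0],[-0.002,0,0.09],0.6],[[0,0,0],[-0.002,0,0.097],0.6],[[0,0,0],[-0.002,0,0.097],0.6],[[0,0,0],[-0.002,0,0.097],0.6]]'
python3 -c "
from h import *; state()"
```

```text
clock: 12.3
tool_pos: [0.5257, 0.3128, 0.0425]
eef_rot: [-0.384, 0.923, 0.001, 0.003]
contact_force: [0.1, -0.2, 0.3]
opening: 0.6
t 12.3 pos [0.5257 0.3128 0.0425] xaxis deg -134.9 zax [ 0.004  0.003 -1.   ] q7 2.276 F [ 0.1 -0.2  0.3] M [0.15 0.04 0.02] open 0.6
```

Grip with moderate force, checking for side force.

```bash
python3 -m pendant '[[[0,0,0],[0,0,0.001],0.4],[[0,0,0],[0,0,0.001],0.3],[[0,0,0],[0,0,0.001],0.25],[[0,0,0],[0,0,0.001],0.25],[[0,0,0],[0,0,0.001],0.25]]' 30
python3 -c "
from h import *; state()"
python3 -m pendant '[[[0,0,0.14],[0,0,0],0.25],[[0,0,0.28],[0,0,0],0.25],[[0,0,0.42],[0,0,0],0.25],[[0,0,0.56],[0,0,0],0.25]]'
python3 -c "
from h import *; state()"
```

```text
clock: 12.8
tool_pos: [0.5252, 0.3119, 0.0405]
eef_rot: [-0.384, 0.923, -0.0, 0.002]
contact_force: [-1.7, -1.1, 3.1]
opening: 0.339
t 12.8 pos [0.5252 0.3119 0.0405] xaxis deg -134.8 zax [ 0.003  0.001 -1.   ] q7 2.275 F [-1.7 -1.1  3.1] M [-0.3   0.19  0.02] open 0.339
clock: 13.2
tool_pos: [0.5247, 0.3117, 0.0405]
eef_rot: [-0.111, 0.994, 0.0, 0.001]
contact_force: [-2.3, -3.0, 4.6]
opening: 0.344
t 13.2 pos [0.5247 0.3117 0.0405] xaxis deg -167.2 zax [ 0.002  0.    -1.   ] q7 1.717 F [-2.3 -3.   4.6] M [-0.48  0.46 -0.02] open 0.344
```

```bash
P='python3 -c "from h import *; state()"'
python3 -m pendant '[[[0,0,0.14],[0,0,0],0.25],[[0,0,0.28],[0,0,0],0.25],[[0,0,0.42],[0,0,0],0.25],[[0,0,0.56],[0,0,0],0.25],[[0,0,0.7],[0,0,0],0.25],[[0,0,0.84],[0,0,0],0.25],[[0,0,0.98],[0,0,0],0.25],[[0,0,1.12],[0,0,0],0.25],[[0,0,1.26],[0,0,0],0.25],[[0,0,1.4],[0,0,0],0.25]]' >/dev/null; eval $P
python3 -m pendant '[[[0,0,0.14],[0,0,0],0.25],[[0,0,0.28],[0,0,0],0.25],[[0,0,0.42],[0,0,0],0.25],[[0,0,0.56],[0,0,0],0.25],[[0,0,0.7],[0,0,0],0.25],[[0,0,0.84],[0,0,0],0.25],[[0,0,0.98],[0,0,0],0.25],[[0,0,1.12],[0,0,0],0.25],[[0,0,1.26],[0,0,0],0.25],[[0,0,1.4],[0,0,0],0.25]]' >/dev/null; eval $P
python3 -m pendant '[[[0,0,0.14],[0,0,0],0.25],[[0,0,0.28],[0,0,0],0.25],[[0,0,0.42],[0,0,0],0.25],[[0,0,0.56],[0,0,0],0.25],[[0,0,0.7],[0,0,0],0.25],[[0,0,0.84],[0,0,0],0.25],[[0,0,0.98],[0,0,0],0.25],[[0,0,1.12],[0,0,0],0.25],[[0,0,1.2],[0,0,0],0.25],[[0,0,1.2],[0,0,0],0.25]]' >/dev/null; eval $P
```

```text
t 14.2 pos [0.5237 0.3122 0.0405] xaxis deg 112.6 zax [ 0.001  0.001 -1.   ] q7 0.346 F [-4.5 -1.3  5.6] M [-0.29  0.66 -0.01] open 0.345
t 15.2 pos [0.524  0.3133 0.0405] xaxis deg 32.4 zax [ 0.001  0.003 -1.   ] q7 -0.996 F [-2.7  1.4  3.9] M [0.01 0.48 0.02] open 0.343
t 16.2 pos [0.525  0.3133 0.0405] xaxis deg -36.1 zax [ 0.003  0.003 -1.   ] q7 -2.09 F [-0.5  1.8  1.9] M [ 0.24  0.19 -0.02] open 0.341
```

I've turned 4.56 rad, and the needle reading says about 1.5 rad remain. Next I'll release, rewind the wrist and regrip, then turn in small steps watching Mz.

```bash
P='python3 -c "from h import *; state()"'
python3 -m pendant '[[[0,0,0],[0,0,0],0.45],[[0,0,0],[0,0,0],0.6],[[0,0,0],[0,0,0],0.6],[[0,0,-0.14],[0,0,0],0.6],[[0,0,-0.28],[0,0,0],0.6],[[0,0,-0.42],[0,0,0],0.6],[[0,0,-0.56],[0,0,0],0.6],[[0,0,-0.7],[0,0,0],0.6],[[0,0,-0.84],[0,0,0],0.6],[[0,0,-0.98],[0,0,0],0.6]]' >/dev/null; eval $P
python3 -m pendant '[[[0,0,-0.14],[0,0,0],0.6],[[0,0,-0.28],[0,0,0],0.6],[[0,0,-0.42],[0,0,0],0.6],[[0,0,-0.56],[0,0,0],0.6],[[0,0,-0.7],[0,0,0],0.6],[[0,0,-0.84],[0,0,0],0.6],[[0,0,-0.98],[0,0,0],0.6],[[0,0,-1.12],[0,0,0],0.6],[[0,0,-1.26],[0,0,0],0.6],[[0,0,-1.4],[0,0,0],0.6]]' >/dev/null; eval $P
python3 -m pendant '[[[0,0,0],[0,0,0],0.45],[[0,0,0],[0,0,0],0.3],[[0,0,0],[0,0,0],0.25],[[0,0,0],[0,0,0],0.25],[[0,0,0],[0,0,0],0.25]]' 30 >/dev/null; eval $P
python3 -m pendant '[[[0,0,0.14],[0,0,0],0.25],[[0,0,0.28],[0,0,0],0.25],[[0,0,0.42],[0,0,0],0.25],[[0,0,0.56],[0,0,0],0.25],[[0,0,0.7],[0,0,0],0.25],[[0,0,0.84],[0,0,0],0.25],[[0,0,0.9],[0,0,0],0.25],[[0,0,0.9],[0,0,0],0.25]]' >/dev/null; eval $P
```

```text
t 17.2 pos [0.5254 0.3117 0.0399] xaxis deg 20.4 zax [ 0.003  0.001 -1.   ] q7 -1.194 F [-0.2 -0.3  0.1] M [-0.02 -0.11 -0.03] open 0.6
t 18.2 pos [0.5255 0.3116 0.0398] xaxis deg 100.6 zax [ 0.003  0.001 -1.   ] q7 0.142 F [-0.3 -0.4  0.5] M [ 0.12 -0.1   0.05] open 0.601
t 18.7 pos [0.5252 0.3126 0.0402] xaxis deg 100.2 zax [ 0.003  0.002 -1.   ] q7 0.135 F [ 1.   2.2 -1.5] M [ 0.44 -0.19 -0.06] open 0.342
t 19.5 pos [0.525  0.312  0.0401] xaxis deg 48.7 zax [ 0.003  0.001 -1.   ] q7 -0.731 F [-1.1  1.2 -0.8] M [0.1  0.06 0.02] open 0.345
```

```bash
cat > mz.py <<'E'
from h import *
import sys
s=r.get_state(); R=Ro.from_quat(s['eef_rot']).as_matrix()
print(round(s['clock'],2),'jaw',round(np.degrees(np.arctan2(R[1,0],R[0,0])),1),'Mz',round(s['moment'][2],3),'tau7',round(s['joint_torque'][6],3),'open',round(s['opening'],3))
sys.exit(abs(s['moment'][2])>.09)
E
S(){ python3 mz.py; }
python3 mz.py; 
python3 -m pendant '[[[0,0,0.1],[0,0,0],0.25],[[0,0,0.1],[0,0,0],0.25]]' >/dev/null; S &&
python3 -m pendant '[[[0,0,0.1],[0,0,0],0.25],[[0,0,0.1],[0,0,0],0.25]]' >/dev/null && S &&
python3 -m pendant '[[[0,0,0.1],[0,0,0],0.25],[[0,0,0.1],[0,0,0],0.25]]' >/dev/null && S &&
python3 -m pendant '[[[0,0,0.1],[0,0,0],0.25],[[0,0,0.1],[0,0,0],0.25]]' >/dev/null && S
```

```text
19.5 jaw 48.7 Mz 0.018 tau7 -0.427 open 0.345
19.7 jaw 43.0 Mz -0.003 tau7 -0.616 open 0.344False
False
```

```bash
sed -i 's/sys.exit(abs(s\[.moment.\]\[2\])>.09)/sys.exit(int(abs(s["moment"][2])>.09))/' mz.py
S(){ python3 mz.py; }
python3 -m pendant '[[[0,0,0.1],[0,0,0],0.25],[[0,0,0.1],[0,0,0],0.25]]' >/dev/null && S &&
python3 -m pendant '[[[0,0,0.1],[0,0,0],0.25],[[0,0,0.1],[0,0,0],0.25]]' >/dev/null && S &&
python3 -m pendant '[[[0,0,0.1],[0,0,0],0.25],[[0,0,0.1],[0,0,0],0.25]]' >/dev/null && S &&
python3 -m pendant '[[[0,0,0.1],[0,0,0],0.25],[[0,0,0.1],[0,0,0],0.25]]' >/dev/null && S
```

```text
19.9 jaw 37.4 Mz 0.005 tau7 -0.61 open 0.34
20.1 jaw 31.7 Mz -0.057 tau7 -0.605 open 0.341
20.3 jaw 26.0 Mz 0.001 tau7 -0.601 open 0.338
20.5 jaw 20.3 Mz 0.011 tau7 -0.598 open 0.342
```

```bash
S(){ python3 mz.py; }
python3 -m pendant '[[[0,0,0.1],[0,0,0],0.25],[[0,0,0.1],[0,0,0],0.25]]' >/dev/null && S &&
python3 -m pendant '[[[0,0,0.1],[0,0,0],0.25],[[0,0,0.1],[0,0,0],0.25]]' >/dev/null && S &&
python3 -m pendant '[[[0,0,0.1],[0,0,0],0.25],[[0,0,0.1],[0,0,0],0.25]]' >/dev/null && S &&
python3 -m pendant '[[[0,0,0.1],[0,0,0],0.25],[[0,0,0.1],[0,0,0],0.25]]' >/dev/null && S
```

```text
20.7 jaw 14.6 Mz 0.001 tau7 -0.575 open 0.345
20.9 jaw 8.9 Mz -0.015 tau7 -0.57 open 0.343
21.1 jaw 3.1 Mz -0.021 tau7 -0.567 open 0.342
21.3 jaw -2.6 Mz 0.015 tau7 -0.514 open 0.346
```

There's still no torque at 6.36 rad, and the needle reading of 6.06 is good to only about 0.2, so I'll let go and look at the needle and marks.

```bash
python3 -m pendant '[[[0,0,0],[0,0,0],0.45],[[0,0,0],[0,0,0],0.6],[[0,0,0],[0,0,0],0.6],[[0,0,0],[0,0,-0.04],0.6],[[0,0,0],[0,0.02,-0.08],0.6],[[0,0,0],[0,0.04,-0.11],0.8],[[0,0,0],[0,0.05,-0.12],0.8],[[0,0,0],[0,0.05,-0.12],0.8],[[0,0,0],[0,0.05,-0.12],0.8],[[0,0,0],[0,0.05,-0.12],0.8]]' >/dev/null
python3 - <<'E'
from h import *
state(); d=cam('wrist'); im=d['image']; np.savez('w10.npz',mtx=d['mtx'],R=d['R'],t=d['t']); cv2.imwrite('pics/w10f.png',im[:,:,::-1])
p=proj(d,[[.5245,.3118,.056],[.5295,.2200,.049]]).astype(int); print(p)
crop=lambda p:cv2.resize(im[max(p[1]-45,0):max(p[1]-45,0)+90,p[0]-45:p[0]+45],(400,400),interpolation=2)
save('c10',np.hstack([crop(p[0]),crop(p[1])]))
E
```

```text
t 22.3 pos [0.5218 0.2624 0.1586] xaxis deg -2.8 zax [ 0.001  0.001 -1.   ] q7 -1.421 F [-0.6 -0.1 -0.3] M [-0.04 -0.13  0.  ] open 0.801
[[319 138]
 [329 242]]
```

View pics/c10.png

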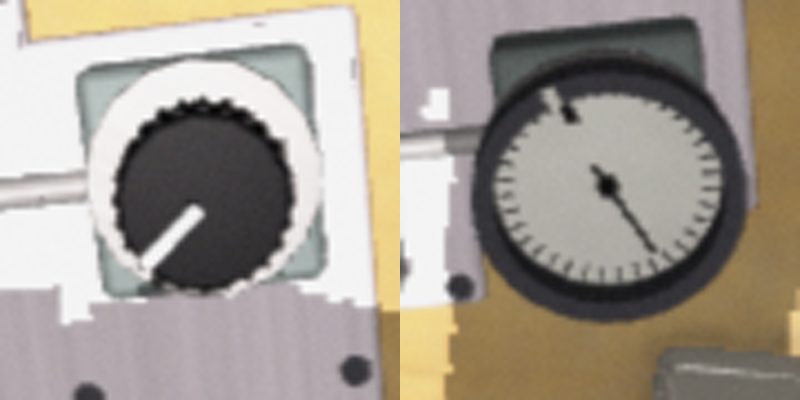

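```bash
python3 - <<'E'
from h import *
d=dict(np.load('w10.npz'))
q=lambda u,v:(329-45+(u-400)*90/400,242-45+v*90/400)
P=ray(d,[q(607,186),q(655,250),q(570,115)],.042)[:,:2]
print('needle',np.radians(cw(P[1]-P[0])),'zero',np.radians(cw(P[2]-P[0])),np.linalg.norm(P[1:]-P[0],axis=1),P)
q=lambda u,v:(319-45+u*90/400,138-45+v*90/400)
S=ray(d,[q(198,210),q(147,265)],.056)[:,:2]; print('head mark cw',np.radians(cw(S[1]-S[0])),S)
d=dict(np.load('w7.npz')); q=lambda u,v:(280+u/5,150+v/425*65)
S=ray(d,[q(190,270),q(236,192)],.056)[:,:2];print('head mark at start',np.radians(cw(S[1]-S[0])),S)
E
```

```text
needle 1.0723387879643287 zero -1.915357089668072 [0.0177946  0.01742872] [[0.53028897 0.21969851]
 [0.53965525 0.20456838]
 [0.52349531 0.23574864]]
head mark cw 2.426625166267779 [[0.52397378 0.31084179]
 [0.51458635 0.30172418]]
head mark at start 2.3670243892069265 [[0.5236225  0.31241917]
 [0.51393223 0.3018146 ]]
```

```bash
python3 - <<'E'
from h import *
d=dict(np.load('w10.npz')); im=cv2.imread('pics/w10f.png')[:,:,::-1]
c=np.array([.5242,.3113])
for a in (2.0,2.2,2.43,2.6):
    th=np.radians(FR)-a; X=lambda r,z:[*(c+r*np.array([np.cos(th),np.sin(th)])),z]
    p=proj(d,[X(.0195,.026),X(.0165,.026),X(.0225,.026)]); print(a,((p-[274,93])*400/90).round(0).tolist(),[im[int(round(v)),int(round(u))].tolist() for u,v in p])
save('c11',im[150:170,285:330],None,16)
E
```

```text
2.0 [[168.0, 279.0], [173.0, 265.0], [163.0, 293.0]] [[61, 58, 59], [53, 50, 52], [137, 132, 135]]
2.2 [[150.0, 271.0], [157.0, 258.0], [142.0, 284.0]] [[109, 104, 103], [228, 227, 228], [94, 100, 98]]
2.43 [[131.0, 257.0], [142.0, 246.0], [121.0, 269.0]] [[214, 209, 209], [61, 59, 63], [177, 183, 181]]
2.6 [[120.0, 245.0], [132.0, 236.0], [108.0, 254.0]] [[191, 185, 184], [56, 54, 56], [155, 163, 161]]
```

View pics/c11.png

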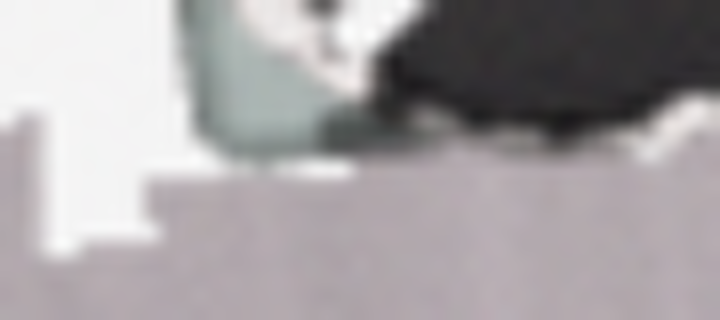

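The needle now reads 1.07 (1.1 is home). The collar line isn't visible beside the head mark, so the clutch may already have slipped. I'll swing the wrist camera to the mark's side to measure it directly.

```bash
python3 -m pendant '[[[0,0,-0.14],[0,-0.02,0],0.8],[[0,0,-0.28],[0,-0.049,0],0.8],[[0,0,-0.42],[0,-0.049,0],0.8],[[0,0,-0.56],[0,-0.049,0],0.8],[[0,0,-0.7],[0,-0.049,0],0.8],[[0,0,-0.84],[0,-0.049,0],0.8],[[0,0,-0.98],[0,-0.049,0],0.8],[[0,0,-1.12],[0,-0.049,0],0.8],[[0,0,-1.26],[0,-0.049,0],0.8],[[0,0,-1.4],[0,-0.049,0],0.8]]' >/dev/null
python3 -m pendant '[[[0,0,-0.14],[0,0,0],0.8],[[0,0,-0.28],[0,0,0],0.8],[[0,0,-0.42],[0,0,0],0.8],[[0,0,-0.56],[0,0,0],0.8],[[0,0,-0.7],[0,0,0],0.8],[[0,0,-0.84],[0,0,0],0.8],[[0,0,-0.99],[0,0,0],0.8],[[0,0,-0.99],[0,0,0],0.8],[[0,0,-0.99],[0,0,0],0.8]]' >/dev/null
python3 - <<'E'
from h import *
state(); d=cam('wrist'); im=d['image']; np.savez('w12.npz',mtx=d['mtx'],R=d['R'],t=d['t']); cv2.imwrite('pics/w12f.png',im[:,:,::-1])
p=proj(d,[[.5242,.3113,.05],[.5300,.2197,.045]]).astype(int); print(p)
crop=lambda p:cv2.resize(im[max(p[1]-45,0):max(p[1]-45,0)+90,p[0]-45:p[0]+45],(400,400),interpolation=2)
save('c12',np.hstack([crop(p[0]),crop(p[1])]))
E
```

```text
t 24.25 pos [0.5244 0.3114 0.1593] xaxis deg 133.9 zax [ 0.002  0.001 -1.   ] q7 0.763 F [ 0.3 -0.1  0.6] M [ 0.11 -0.13 -0.03] open 0.8
[[319 196]
 [231 123]]
```

View pics/c12.png

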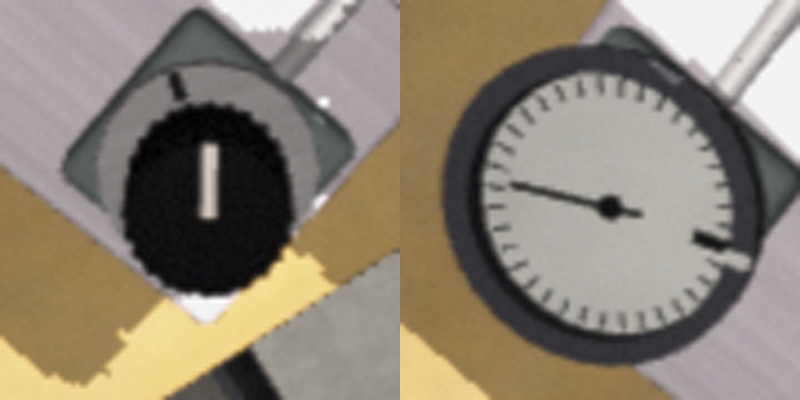

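The collar line (178,86) stands counter-clockwise of the head line (208,145), so the clutch has slipped. Quantifying the slip and the dial.

```bash
python3 - <<'E'
from h import *
d=dict(np.load('w12.npz'))
q=lambda u,v:(319-45+u*.225,196-45+v*.225)
S=ray(d,[q(208,217),q(208,145)],.056)[:,:2]; C=ray(d,[q(178,86)],.026)[0,:2]
print('head',np.radians(cw(S[1]-S[0])),S)
for c in ([.5242,.3113],S[0]): c=np.array(c); print('collar',np.radians(cw(C-c)),np.linalg.norm(C-c))
q=lambda u,v:(231-45+(u-400)*.225,123-45+v*.225)
P=ray(d,[q(610,207),q(512,185),q(710,241)],.041)[:,:2]
print('needle',np.radians(cw(P[1]-P[0])),'zero',np.radians(cw(P[2]-P[0])),np.linalg.norm(P[1:]-P[0],axis=1),P[0])
a,b=cw(P[1]-P[0]),cw(P[2]-P[0]); print('turn cw needed',np.radians((a-b)%360))
goto(P[0][0],P[0][1],.1,133.9)
E
```

```text
head 2.429778009470661 [[0.5239943  0.31223126]
 [0.51404241 0.30262621]]
collar 2.1363700299988104 0.017577991878031125
collar 2.101724053551011 0.01830148248411192
needle 1.0810311763188285 zero -1.9506136717438596 [0.01771998 0.01869822] [0.53040736 0.2206991 ]
turn cw needed 3.0316448480626885
t 24.3 pos [0.5245 0.3113 0.1596] xaxis deg 133.9 zax [ 0.002  0.001 -1.   ] q7 0.764 F [ 0.  -0.5 -0.1] M [ 0.09 -0.11 -0.06] open 0.8
turn [0.002 0.001 0.   ] shift [-0.0693 -0.0587  0.0595]
```

The slip is about 0.30 rad (allowed 0.05–0.8), so the screw is done and I leave it alone. The needle reads 1.08, so the bar is home. Now the bezel needs about 3.04 rad clockwise. I'll use two grips of about 1.5 rad each so the gripper body stays clear of the plug.

```bash
python3 -m pendant '[[[0,0,0.13],[-0.023,-0.02,0],0.96],[[0,0,0.26],[-0.046,-0.04,0],0.96],[[0,0,0.39],[-0.069,-0.0585,0],0.96],[[0,0,0.52],[-0.069,-0.0585,0],0.96],[[0,0,0.65],[-0.069,-0.0585,0],0.96],[[0,0,0.78],[-0.069,-0.0585,0],0.96],[[0,0,0.91],[-0.069,-0.0585,0],0.96],[[0,0,1.04],[-0.069,-0.0585,0],0.96],[[0,0,1.17],[-0.069,-0.0585,0],0.96],[[0,0,1.17],[-0.069,-0.0585,0],0.96]]' >/dev/null
python3 -m pendant '[[[0,0,0],[0,0,0.03],0.96],[[0,0,0],[0,0,0.06],0.96],[[0,0,0],[0,0,0.09],0.96],[[0,0,0],[0,0,0.107],0.96],[[0,0,0],[0,0,0.115],0.96],[[0,0,0],[0,0,0.115],0.96]]' >/dev/null
python3 -c "
from h import *; goto(.530,.2202,.044,66.5)"
```

```text
t 25.9 pos [0.5307 0.2207 0.0442] xaxis deg 67.1 zax [ 0.002  0.001 -1.   ] q7 -0.39 F [-0.3 -0.3  0.2] M [ 0.03 -0.08 -0.02] open 0.961
turn [ 0.001 -0.001  0.01 ] shift [-0.0007 -0.0004  0.0002]
```

```bash
python3 -m pendant '[[[0,0,0],[0,0,0],0.8],[[0,0,0],[0,0,0],0.7],[[0,0,0],[0,0,0],0.55],[[0,0,0],[0,0,0],0.55],[[0,0,0],[0,0,0],0.55]]' 25 >/dev/null; python3 -c "
from h import *; state()"
python3 -m pendant '[[[0,0,0.14],[0,0,0],0.55],[[0,0,0.28],[0,0,0],0.55],[[0,0,0.42],[0,0,0],0.55],[[0,0,0.56],[0,0,0],0.55],[[0,0,0.7],[0,0,0],0.55],[[0,0,0.84],[0,0,0],0.55],[[0,0,0.98],[0,0,0],0.55],[[0,0,1.12],[0,0,0],0.55],[[0,0,1.26],[0,0,0],0.55],[[0,0,1.4],[0,0,0],0.55]]' >/dev/null;  python3 -m pendant '[[[0,0,0.1],[0,0,0],0.55],[[0,0,0.1],[0,0,0],0.55],[[0,0,0.1],[0,0,0],0.55]]' >/dev/null;python3 -c "
from h import *; state()"
```

```text
t 26.4 pos [0.5312 0.2202 0.0456] xaxis deg 67.0 zax [ 0.004 -0.    -1.   ] q7 -0.391 F [-0.4 -2.4  4.3] M [-0.59  0.03  0.02] open 0.607
t 27.7 pos [0.5296 0.2195 0.0455] xaxis deg -18.9 zax [ 0.001 -0.002 -1.   ] q7 -1.835 F [-4.4 -4.6  8.6] M [-0.84  1.03 -0.04] open 0.613
```

Turned 1.50 rad. Release, rewind, regrip, then turn the second half, stopping a little short so I can measure.

```bash
python3 -m pendant '[[[0,0,0],[0,0,0],0.8],[[0,0,0],[0,0,0],0.9],[[0,0,0],[0,0,0],0.96],[[0,0,0],[0,0,0],0.96]]' >/dev/null
python3 -m pendant '[[[0,0,-0.14],[0,0,0],0.96],[[0,0,-0.28],[0,0,0],0.96],[[0,0,-0.42],[0,0,0],0.96],[[0,0,-0.56],[0,0,0],0.96],[[0,0,-0.7],[0,0,0],0.96],[[0,0,-0.84],[0,0,0],0.96],[[0,0,-0.98],[0,0,0],0.96],[[0,0,-1.12],[0,0,0],0.96],[[0,0,-1.26],[0,0,0],0.96],[[0,0,-1.4],[0,0,0],0.96]]' >/dev/null
python3 -m pendant '[[[0,0,-0.1],[0,0,0],0.96],[[0,0,-0.1],[0,0,0],0.96],[[0,0,-0.1],[0,0,0],0.75],[[0,0,-0.1],[0,0,0],0.65],[[0,0,-0.1],[0,0,0],0.55],[[0,0,-0.1],[0,0,0],0.55],[[0,0,-0.1],[0,0,0],0.55]]' >/dev/null;python3 -c "
from h import *; state()"
python3 -m pendant '[[[0,0,0.14],[0,0,0],0.55],[[0,0,0.28],[0,0,0],0.55],[[0,0,0.42],[0,0,0],0.55],[[0,0,0.56],[0,0,0],0.55],[[0,0,0.7],[0,0,0],0.55],[[0,0,0.84],[0,0,0],0.55],[[0,0,0.98],[0,0,0],0.55],[[0,0,1.12],[0,0,0],0.55],[[0,0,1.26],[0,0,0],0.55],[[0,0,1.4],[0,0,0],0.55]]' >/dev/null;  python3 -m pendant '[[[0,0,0.14],[0,0,0],0.55],[[0,0,0.14],[0,0,0],0.55],[[0,0,0.14],[0,0,0],0.55]]' >/dev/null;python3 -c "
from h import *; state()"
python3 -m pendant '[[[0,0,0],[0,0,0],0.8],[[0,0,0],[0,0,0],0.9],[[0,0,0],[0,0,0],0.96],[[0,0,0],[0,0,-0.03],0.96],[[0,0,0],[0,0,-0.07],0.96],[[0,0,0],[0,0,-0.11],0.96],[[0,0,0],[0,0,-0.11],0.96],[[0,0,0],[0,0,-0.11],0.96]]' >/dev/null
cat > dial.py <<'E'
from h import *
d=cam('wrist'); im=d['image']; state()
s=8; N=64*s//2
# rectify the dial-face plane (z=.041) from above: 0.25 mm/px, image right=frame +x, down = frame -y
c=np.array([.5303,.2204]); f=np.radians(FR); ex=np.array([np.cos(f),np.sin(f)]); ey=np.array([-np.sin(f),np.cos(f)])
cor=np.array([(-.03,.03),(.03,.03),(.03,-.03),(-.03,-.03)])
W=np.array([[*(c+a*ex+b*ey),.041] for a,b in cor]); src=proj(d,W).astype(np.float32)
H=cv2.getPerspectiveTransform(src,np.float32([(0,0),(480,0),(480,480),(0,480)]))
o=cv2.warpPerspective(im,H,(480,480)); save('dial_%d'%round(r.get_state()['clock']*100),o)
g=cv2.cvtColor(o,cv2.COLOR_RGB2GRAY); m=((g<90)*255).astype(np.uint8)
# face circle centre from bright region
b=((g>110)*255).astype(np.uint8); b=cv2.morphologyEx(b,cv2.MORPH_CLOSE,np.ones((13,13)))
cc=max(cv2.findContours(b,0,1)[0],key=cv2.contourArea); (x,y),R=cv2.minEnclosingCircle(cc); print('face',x,y,R/8)
pol=cv2.warpPolar(g,(240,720),(x,y),240,cv2.WARP_POLAR_LINEAR)
for r0 in ((60,110),(125,145)):
    pr=pol[:,r0[0]:r0[1]].mean(1); k=np.argsort(pr)[:8]; print(r0,'darkest cw deg',sorted((k/2).tolist()),'val',pr[k].round(0))
E
python3 dial.py
```

```text
t 29.8 pos [0.5309 0.2203 0.045 ] xaxis deg 67.0 zax [ 0.003  0.    -1.   ] q7 -0.393 F [-0.6 -2.   0.8] M [-0.25 -0.   -0.05] open 0.604
t 31.1 pos [0.5296 0.2197 0.045 ] xaxis deg -21.0 zax [ 0.001 -0.001 -1.   ] q7 -1.872 F [-4.  -3.5  4.1] M [-0.78  1.   -0.06] open 0.611
t 31.95 pos [0.5309 0.2201 0.1545] xaxis deg -21.2 zax [ 0.003  0.    -1.   ] q7 -1.735 F [ 1.1 -0.2 -0.7] M [-0.07 -0.07  0.03] open 0.961
face 237.81434631347656 240.9403533935547 23.17722511291504
(60, 110) darkest cw deg [63.0, 63.5, 64.0, 64.5, 65.0, 65.5, 66.0, 66.5] val [85. 86. 87. 89. 89. 92. 92. 98.]
(125, 145) darkest cw deg [61.5, 62.0, 62.5, 63.0, 63.5, 64.0, 64.5, 65.0] val [33. 33. 35. 35. 39. 40. 46. 48.]
```

```bash
ls pics | grep dial; cp pics/dial_3200.png pics/last.png 2>/dev/null || cp $(ls pics/dial_*.png|head -1) pics/last.png
```

```text
dial_3195.png
```

View pics/last.png

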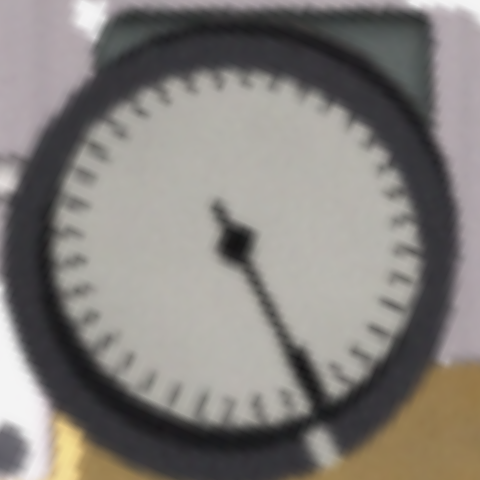

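The needle (hub 236,244, through 270,305) and the bold mark (300,355 to 320,405) line up to a degree or two. One numeric refinement about the hub:

```bash
python3 - <<'E'
from h import *
g=cv2.imread('pics/last.png',0).astype(float)
yy,xx=np.mgrid[:480,:480]; w=np.clip(120-g,0,None); 
h=np.hypot(xx-236,yy-244)<22; hx,hy=(w*xx)[h].sum()/w[h].sum(),(w*yy)[h].sum()/w[h].sum(); print('hub',hx,hy)
r_=np.hypot(xx-hx,yy-hy); a=np.degrees(np.arctan2(yy-hy,xx-hx)); w=np.clip(150-g,0,None)
for lo,hi in((30,50),(50,70),(70,90),(90,110),(125,140),(140,155),(155,170)):
    m=(r_>lo)&(r_<hi)&(abs(a-62)<5.5); print(lo,hi,round((w*a)[m].sum()/w[m].sum(),2))
E
```

```text
hub 235.65634452704435 243.99038708023585
30 50 62.16
50 70 62.38
70 90 62.7
90 110 62.77
125 140 61.75
140 155 61.9
155 170 61.91
```

The zero mark is within about 1° of the needle. Next I go back to the placing pose to compare the card with the earlier picture by numbers, which also parks the arm clear of everything.

```bash
python3 -m pendant '[[[0,0,-0.14],[0,0,-0.02],0.8],[[0,0,-0.28],[-0.02,0,-0.03],0.6],[[0,0,-0.42],[-0.06,-0.002,-0.02],0.4],[[0,0,-0.56],[-0.10,-0.002,-0.01],0.4],[[0,0,-0.7],[-0.113,-0.002,-0.007],0.4],[[0,0,-0.84],[-0.113,-0.002,-0.007],0.4],[[0,0,-0.98],[-0.113,-0.002,-0.007],0.4],[[0,0,-1.12],[-0.113,-0.002,-0.007],0.4],[[0,0,-1.26],[-0.113,-0.002,-0.007],0.4],[[0,0,-1.4],[-0.113,-0.002,-0.007],0.4]]' >/dev/null
python3 -m pendant '[[[0,0,-0.14],[0,0,0],0.4],[[0,0,-0.28],[0,0,0],0.4],[[0,0,-0.42],[0,0,0],0.4],[[0,0,-0.56],[0,0,0],0.4],[[0,0,-0.59],[0,0,0],0.4],[[0,0,-0.59],[0,0,0],0.4],[[0,0,-0.59],[0,0,0],0.4]]' >/dev/null
python3 - <<'E'
from h import *
state(); d=cam('wrist'); im=d['image']; cv2.imwrite('pics/w13.png',im[:,:,::-1])
f=np.radians(FR)
def flat(d,im,off=(0,0)):
    o=np.array([.4265,.2603]); ex=np.array([np.cos(f),np.sin(f)]); ey=np.array([-np.sin(f),np.cos(f)])
    W=np.array([[*(o+a*ex+b*ey),.015] for a,b in((-.05,.08),(.07,.08),(.07,-.08),(-.05,-.08))])
    return cv2.warpPerspective(im,cv2.getPerspectiveTransform((proj(d,W)-off).astype(np.float32),np.float32([(0,0),(240,0),(240,320),(0,320)])),(240,320))
a=flat(dict(np.load('w6.npz')),cv2.resize(cv2.imread('pics/w6.png'),None,fx=.5,fy=.5,interpolation=3),(140,60)); b=flat(d,im[:,:,::-1].copy())
# tan test window + red line of the card: centroid in frame mm
for n,i in(('before',a),('now',b)):
    h=cv2.cvtColor(i,cv2.COLOR_BGR2HSV); m=(h[...,1]>60)&(h[...,0]<30); m[:40]=0;m[280:]=0; m[:,:25]=0;m[:,215:]=0
    y,x=np.nonzero(m); print(n,len(x),'x',x.mean()/2-50 if len(x) else None,'y',80-y.mean()/2 if len(x) else None)
A,B=cv2.cvtColor(a,6)[60:260,40:170],cv2.cvtColor(b,6)[60:260,40:170]
print('shift px(0.5mm)',cv2.phaseCorrelate(A.astype(float),B.astype(float)))
t=cam('top'); hs=cv2.cvtColor(t['image'],cv2.COLOR_RGB2HSV)
[print(*x) for x in rects(t,(hs[...,1]<45)&(hs[...,2]>165),.009) if 55<x[2][0]<90 and 12<x[2][1]<30]
E
```

```text
t 33.65 pos [0.426  0.2633 0.1612] xaxis deg 92.7 zax [ 0.002  0.001 -1.   ] q7 -0.196 F [ 0.1 -0.2  0.5] M [ 0.08 -0.11 -0.02] open 0.401
before 203 x 0.04679802955664769 y 0.08866995073891815
now 193 x 0.5336787564766823 y 0.08290155440414537
shift px(0.5mm) ((0.7976790661227824, -0.20944444371443183), 0.5404794479134571)
[318. 280.] [334.   41.1] [84.4 16.2] 97.8
```

The card is still centred in its bay to within about 0.5 mm. No white card is left on the desk (the one remaining hit is the marker), and the arm is clear. Handing in.

```bash
python3 -c "
from plant import r; print(r.finish_job(), r.get_state()['clock'])"
```

```text
the job is handed in; nothing more can be done
the job is handed in; nothing more can be done
```

The job is handed in, at about 34 s of the 210 s; no verdict was reported.

- **Card:** Only one white card was on the desk, and it lies flat in the middle bay. The last check put its printed window within about 0.5 mm of where it was after I let go. I left the turquoise look-alike alone.
- **Thumbscrew:** I turned it clockwise about 6.36 rad in two grips. Head line against collar line shows a slip of about 0.30 rad, inside the allowed 0.05–0.8, and the needle then read about 1.08 (1.1 is home). The wrist moment did not show the slip as I expected. It came to light only when I stopped and looked, so I did not stop at the first instant of slip.
- **Bezel:** I turned it clockwise about 3.04 rad, also in two grips. The last measurement put the zero mark within about 1° of the needle.

I did not measure the slip again after setting the bezel, but the gripper did not take hold of the screw again after it was measured.

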